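# Comb the kiln rods into the ribbed tray

### The job

Take the rake from its stand, rest its bar lightly on the two side walls of the ribbed tray over the flat strip at the far end, and draw it to the near end with the bar kept sliding on the walls, so that its tines comb the four loose ceramic rods until each lies down in a groove. Press gently, do not touch the rods with the fingers, leave the cup, jar and bowl alone, and put the rake back upright in the notches of its stand.

Things in the scene. Friction and masses are not known exactly. Their poses are not given: they have to be found in the camera images.
- tray: Fixed tray, 198 (x) x 144 (y) mm: white plaster ribbed bed in a wooden frame. Origin: centre of its underside, z up, +x the end away from the robot. Ribs run along y: sharp crests 20 mm high at x = -89, -69 .. +51 mm; between them seven 90-degree V grooves, 10 mm deep, at x = -79, -59 .. +41 mm. Delicate: a press of the rake above 20 N damages it. End walls: near 22, far 28 mm high.
- tray_wall_l (a point): Nominal top of the tray's left (+y) side wall at mid length, tray y = +67 mm, 32 mm above the tray's underside. Both walls (pale wooden rails, 10 mm thick, full length along x) are hand-set as a pair: up to 0.5 mm higher or lower and sloping up to 1 mm from middle to end, which this point does not show and only touch finds. They give 1 mm per 20 N. Inside, the tray is 124 mm wide.
- tray_wall_r (a point): The same nominal point on the right (-y) side wall, tray y = -67 mm.
- tray_strip (a point): Centre of the flat strip at the tray's far end, tray x = +70 mm, at crest height (20 mm above the tray's underside). No rod lies on its outer part. The strip runs from x = +51 mm to the far end wall's inner face at x = +89 mm; the near end wall's inner face is at x = -89 mm.
- stand: Fixed dark wooden rake stand, base 60 (x) x 170 (y) mm. Origin: centre of its underside. Two notched posts at y = -69 and +69 mm, 16 mm wide along y: notch floors 28 mm high, notches 22 mm wide in x, cheeks up to 44 mm. The rake's bar lies along y in the notches and lifts straight up.
- rake: Loose hand rake, about 160 g, in its stand, handle up. Origin: centre of the underside of its bar; z up the handle, y along the bar. Bar 14 x 166 x 12 mm. Nine tines, 6 x 5 mm, at y = -50 to +50 mm, reach 9.4 mm below the bar: with the bar on the side walls their tips clear the crests by 1 to 4 mm. Blue upright handle 24 (x) x 36 (y) mm, z = 12 to 84 mm, with a cap to 90 mm.
- rake_grip (a point): Point in the rake's handle to grip, on its axis, 57 mm above the bar's underside; the handle is 24 mm thick along the rake's x here.
- rod1: Loose terracotta-coloured ceramic kiln rod, 8 mm in diameter, 106 mm long, about 22 g. Origin: its centre; x along it. At the start it lies askew across the ribs with its centre 24 mm above the tray's underside; settled in a groove its centre is 15.7 mm above it.
- rod2: Loose terracotta-coloured ceramic kiln rod, 8 mm in diameter, 106 mm long, about 22 g. Origin: its centre; x along it. At the start it lies askew across the ribs with its centre 24 mm above the tray's underside; settled in a groove its centre is 15.7 mm above it.
- rod3: Loose terracotta-coloured ceramic kiln rod, 8 mm in diameter, 106 mm long, about 22 g. Origin: its centre; x along it. At the start it lies askew across the ribs with its centre 24 mm above the tray's underside; settled in a groove its centre is 15.7 mm above it.
- rod4: Loose terracotta-coloured ceramic kiln rod, 8 mm in diameter, 106 mm long, about 22 g. Origin: its centre; x along it. At the start it lies askew across the ribs with its centre 24 mm above the tray's underside; settled in a groove its centre is 15.7 mm above it.
- cup: Bystander: white cup, 72 mm across, 75 mm high; origin centre of its underside.
- glaze: Bystander: blue glaze jar, 60 mm across, 85 mm high; origin centre of its underside.
- bowl: Bystander: terracotta bowl, 100 mm across, 45 mm high; origin centre of its underside.

How it is judged:
By the outcome, as a careful person would: the job done as asked, in the order asked, and still so for the second after the job is handed in, with the robot touching nothing.
It also fails if it takes over 67 s, if anything falls off the work surface, if the arm or the gripper's body presses on something with over 40 N, if the wrist force passes 120 N, or if a joint passes its speed limit or range.

### The arm

A 6-joint arm with a two-finger parallel gripper is mounted at the origin on the work surface. World frame = base frame: x ahead of the robot, y to its left, z up, the work surface at z = 0. Lengths are in m, angles in rad, forces in N, time in s.
With the tool pointing down it reaches from about 0.375 to 0.9 m from the base axis. Payload 3.1 kg.
Tool frame: the origin (TCP) lies at the very end of the fingers, on their centre line; the grasp point (between the pads) lies 19 mm behind it; z points along the fingers, y is the line along which they close (so a half turn about z gives the same grasp; the last joint's range is limited). The gripper opens to 85 mm and grips with 20 to 120 N. Pads are 22 mm wide; open, the fingers measure 114 mm over their backs; the gripper's body (76 mm by 85 mm) begins 54 mm behind the grasp point. The pads swing forward as they close: fully open they stand 13 mm farther back than shut.
Start: joints at [-1.361, 0.527, 1.433, -0, 1.181, -0.178], TCP at [0.236, -0.579, 0.231] pointing down, gripper open.
Joint ranges: [-3.08, 3.08], [-0.75, 2.2], [0.22, 2.44], [-1.43, 4.57], [0, 2.65], [-2.85, 2.85]. Speed limits (rad/s): [2.79, 2.79, 3.14, 3.14, 3.14, 3.14].

### API

Orientations are given as a unit quaternion [x, y, z, w].
In Python, from station import manip gives the robot as it stands.
- The arm moves only by the shell command python3 -m handwheel 'ROWS' [FORCE]. ROWS is JSON, a list of rows, each a list of 7 numbers: the shift along the world's x, y, z in mm, then the turn, a rotation vector about the world's x, y, z in degrees, then the opening, from 0 (shut) to 1 (fully open). A call has exactly 10 rows; each row shifts and turns the commanded pose from where the row before left it; what a row does not reach is not made up. A row lasts 1/8 s, in which the tool goes at most 62.5 mm and 10.7 degrees, less where a joint would pass 70% of its speed; a pose out of reach is approached as far as the arm can. A call is refused whole if a number of a shift passes 62.5 or a number of a turn 10.7, either way. A call with a gripper value outside its range is refused whole. The fingers move at their own pace and stop on an object; FORCE is the grip in N (left out, the last holds). Time passes only in rows, so rows that do not move let the fingers close, or fill a call up. It gives the time, the measured TCP pose, the force, the opening and the grip force at its end, in the units of the state.
- manip.sense(): the state, without advancing time (a new reading comes with each control period).
- manip.snapshot(name): name is "scene" or "top" or "wrist"; returns the picture (420x560x3 uint8, red, green, blue); there is no depth.
- manip.get_calibration(name): a dict with "K" (3x3 intrinsics, pixels), "rvec" (rotation vector, rad) and "tvec" (3), from world to camera coordinates, as OpenCV has them. Camera axes: x right, y down, z forward; pixel columns grow to the right and rows downward; lengths in m; the calibration is good to about 2 mm. A picture is of the moment at which its call begins: read the wrist's pose just before it. get_calibration takes no time and is no camera call; for the wrist camera it gives the pose at the moment of the call.
- manip.sign_off(): hands the job in; it is judged then, once.
The state is a dict: "t": time; "q": joint angles; "qd": joint speeds; "tau": joint torques, N m; "tcp_pos": TCP position; "tool_rot": TCP orientation; "force": force on the tool from outside, world axes, zero at the start; "ft_torque": the same for the moment, N m; "finger_gap": opening from 0.0 (shut) to 1.0 (fully open); "gripper_force": force on a finger pad.
Only numpy, scipy, OpenCV 4.12 (cv2) and the standard library are available. Lean on these libraries where they do the work, as an engineer would, in place of code of your own. Each camera call takes 0.05 s, during which the arm holds its last target. There are 200 camera calls.

## Working session

There is one attempt and no reset: what is moved stays moved. The work goes in short steps, Python scripts to look and compute and a shell command to move; the robot and the scene stay as the last step left them, time stands still between calls to the robot, and variables do not carry over. Pictures are saved under pics/ and viewed, at most 10 in all, crops included, and the job is handed in when it is done.

```bash
mkdir -p pics
cat > h.py <<'E'
import numpy as np,cv2
from station import manip
def snap(n,f):
    c=manip.get_calibration(n); im=manip.snapshot(n); cv2.imwrite('pics/'+f,im[:,:,::-1]); return im,c
def ray(c,px,z):
    K=np.array(c['K']);R=cv2.Rodrigues(np.array(c['rvec'],float))[0];t=np.array(c['tvec'],float).ravel()
    d=R.T@np.linalg.inv(K)@np.array([px[0],px[1],1.]);o=-R.T@t
    return o+d*(z-o[2])/d[2]
def proj(c,P):
    return cv2.projectPoints(np.array(P,float).reshape(-1,3),np.array(c['rvec'],float),np.array(c['tvec'],float),np.array(c['K'],float),None)[0].reshape(-1,2)
E
python3 - <<'E'
from h import *
a,c=snap('top','top0.png')
b,c2=snap('scene','scene0.png')
for k in(c,c2):
    R=cv2.Rodrigues(np.array(k['rvec'],float))[0];print(-R.T@np.ravel(k['tvec']),R[2],k['K'][0][0])
cv2.imwrite('pics/top0x.png',cv2.resize(a[:,:,::-1],(800,600),interpolation=cv2.INTER_CUBIC))
print(manip.sense())
E
```

```text
[ 0.51169521 -0.01499208  0.83019805] [ 0.18601608  0.00261079 -0.98254323] 491.20058716327816
[ 1.2267007  -0.0539112   0.51730574] [-0.8167876   0.03620724 -0.57580123] 470.5292794737147
{'t': 0.1, 'q': array([-1.36151522e+00,  5.28366236e-01,  1.43376954e+00,  1.92608638e-05,
        1.18141172e+00, -1.78485277e-01]), 'qd': array([-0.00124233, -0.00231101, -0.00336777,  0.00064233,  0.00032658,
       -0.00144361]), 'tau': array([-1.16852341e-03, -4.43304563e+01, -1.78586304e+01, -2.57857437e-04,
        3.91297144e-03, -3.74277164e-06]), 'tcp_pos': array([ 0.23623116, -0.5779424 ,  0.23043723]), 'tool_rot': array([ 9.81263695e-01,  1.92667085e-01, -6.14469836e-06, -9.77438281e-04]), 'force': array([0.71005431, 0.06297103, 0.47226395]), 'ft_torque': array([ 0.04782168, -0.03384924, -0.04200578]), 'gripper_force': 0.0, 'finger_gap': 1.0002452971001996}
```

View pics/top0x.png

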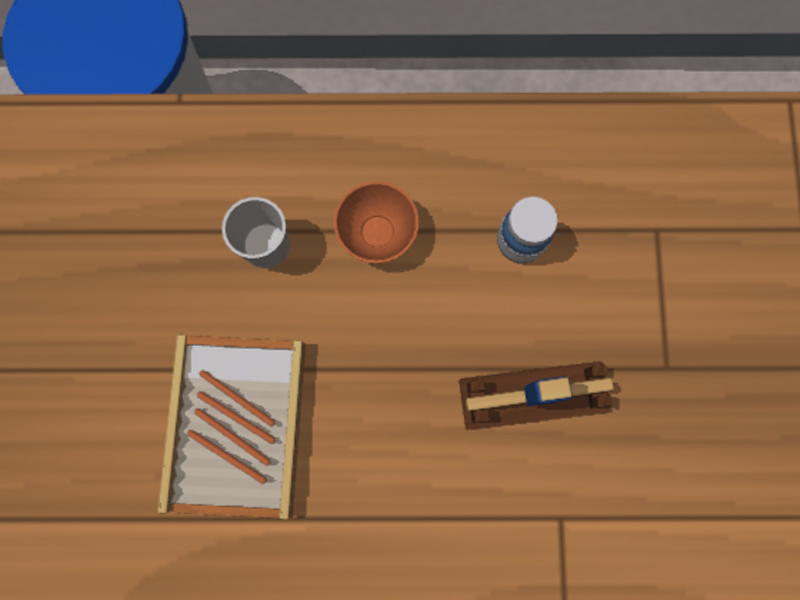

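View pics/scene0.png

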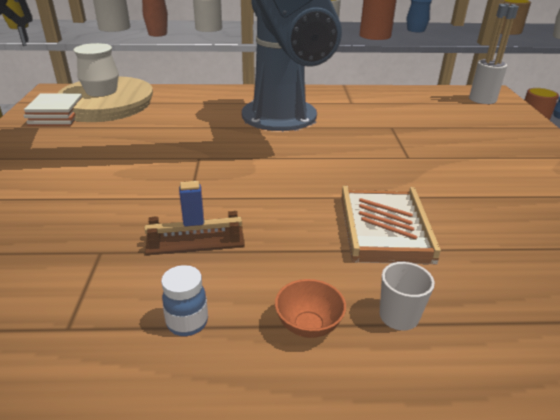

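The top view shows the tray at about (232,428) of 800x600, with four askew rods. The rake is in its stand at (540,395), and the bowl, cup and jar are farther away. The scene view agrees. Next I'll enlarge the tray and stand.

Run:
```python
import cv2
a=cv2.imread('pics/top0.png')
cv2.imwrite('pics/c1.png',cv2.resize(a[230:370,105:225],None,fx=4.25,fy=4.25,interpolation=cv2.INTER_CUBIC))
cv2.imwrite('pics/c2.png',cv2.resize(a[245:310,315:440],None,fx=6,fy=6,interpolation=cv2.INTER_CUBIC))
```

```text
(no output)
```

View pics/c1.png

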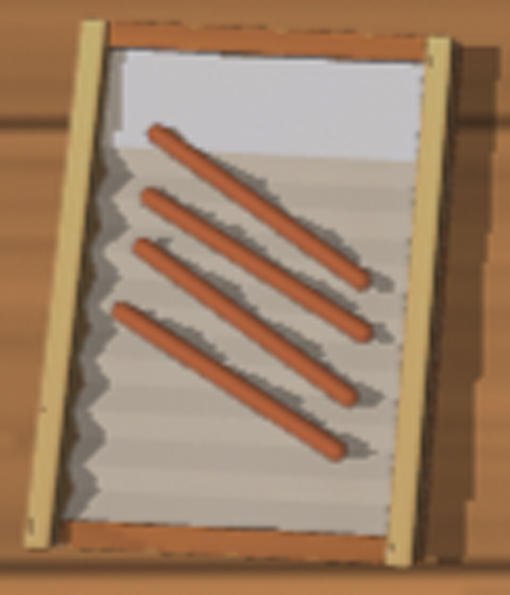

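View pics/c2.png

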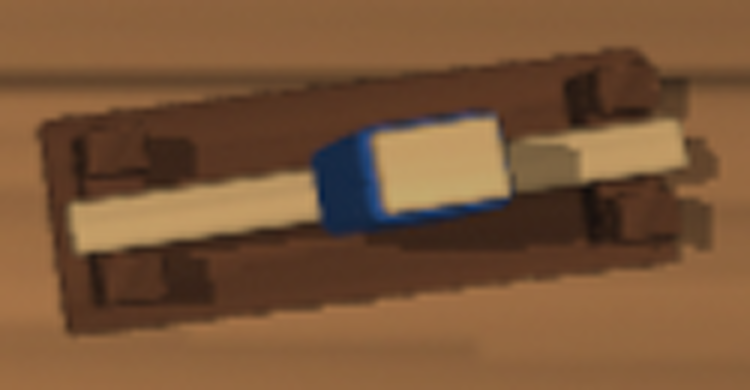

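The tray crop shows the outer wall-top corners at (83,20), (452,38), (25,547) and (411,566). In the stand crop the bar-top corners are (68,204), (78,254), (684,118) and (688,165), and the cap is at about (440,164).

Run:
```python
from h import *
c=manip.get_calibration('top')
def m(p,f,o): return ((np.array(p)+.5)/f-.5)+o
T=np.array([ray(c,m(p,4.25,np.array([105,230])),.032) for p in[(83,20),(452,38),(25,547),(411,566)]])[:,:2]
print(T.round(4),'ctr',T.mean(0)); 
u=(T[0]+T[1]-T[2]-T[3])/2; v=(T[0]+T[2]-T[1]-T[3])/2
print('len',np.linalg.norm(u),np.linalg.norm(v),'yaw',np.degrees([np.arctan2(u[1],u[0]),np.arctan2(-v[0],v[1])]))
B=np.array([ray(c,m(p,6,np.array([315,245])),.040) for p in[(68,204),(684,118),(78,254),(688,165)]])[:,:2]
C=np.array([ray(c,m(p,6,np.array([315,245])),.118) for p in[(368,132),(498,114),(385,214),(512,200)]])[:,:2]
for n,Q in(('bar',B),('cap',C)):
    v=(Q[0]+Q[2]-Q[1]-Q[3])/2; u=(Q[0]+Q[1]-Q[2]-Q[3])/2
    print(n,Q.mean(0),np.linalg.norm(v),np.linalg.norm(u),np.degrees(np.arctan2(-v[0],v[1])))
s=manip.sense();from scipy.spatial.transform import Rotation as R
print(R.from_quat(s['tool_rot']).as_matrix().round(3))
```

```text
[[0.6317 0.242 ]
 [0.6243 0.0991]
 [0.4351 0.2523]
 [0.4281 0.1096]] ctr [0.52980246 0.17574334]
len 0.19663663411739707 0.143019908400428 yaw [-3.03482994 -2.89490304]
bar [ 0.56293206 -0.17062398] 0.16577854187825655 0.012931464772308672 7.900805663228003
cap [ 0.56267559 -0.1700004 ] 0.03127900086083487 0.02032970181206889 6.898999073104201
[[ 0.926  0.378 -0.   ]
 [ 0.378 -0.926  0.002]
 [ 0.    -0.002 -1.   ]]
```

```bash
python3 -m handwheel '[[36.3,45.3,0,0,0,8.41,1],[36.3,45.3,0,0,0,8.41,1],[36.3,45.3,0,0,0,8.41,1],[36.3,45.3,0,0,0,8.41,1],[36.3,45.3,0,0,0,8.41,1],[36.3,45.3,0,0,0,8.41,1],[36.3,45.3,0,0,0,8.41,1],[36.3,45.3,0,0,0,8.41,1],[36.3,45.3,0,0,0,8.41,1],[0,0,0,0,0,0,1]]' 60
python3 - <<'E'
from h import *
a,c=snap('wrist','w1.png'); s=manip.sense(); print(s['tcp_pos'],s['tool_rot'],s['force'])
import json; json.dump({k:np.array(v).tolist() for k,v in c.items()},open('w1.json','w'))
print(proj(c,[[.5627,-.1703,.118],[.563,-.1706,.04]]))
E
```

```text
t: 1.35
tcp_pos: [0.5648, -0.1672, 0.2308]
tool_rot: [0.654, 0.756, 0.0, -0.0]
force: [-0.7, -0.7, 0.2]
finger_gap: 1.003
gripper_force: 0.0
[ 0.56351411 -0.16899033  0.23074331] [ 6.55408350e-01  7.55274505e-01 -2.88886123e-04 -4.83019206e-04] [-0.29020551 -0.38633656  0.71146358]
[[283.74439635 205.63037642]
 [284.31275985 182.35597572]]
```

View pics/w1.png

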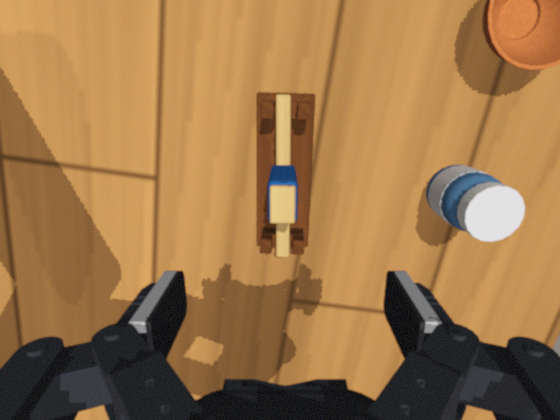

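The cap is at (283,205), within 1 px of where my measurement predicts it, and the bar is vertical in the picture, so the tool is aligned. Next I descend and grip.

```bash
python3 -m handwheel '[[0,0,-40,0,0,0,1],[0,0,-45,0,0,0,1],[0,0,-45,0,0,0,1],[0,0,-25,0,0,0,1],[0,0,-9.5,0,0,0,1],[0,0,0,0,0,0,0],[0,0,0,0,0,0,0],[0,0,0,0,0,0,0],[0,0,0,0,0,0,0],[0,0,0,0,0,0,0]]' 60; python3 -c "
from h import *
s=manip.sense();print(s['tcp_pos'],s['finger_gap'],s['gripper_force'],s['force'])"
```

```text
t: 2.65
tcp_pos: [0.5636, -0.1712, 0.068]
tool_rot: [0.657, 0.754, 0.0, 0.001]
force: [-0.4, -0.4, 6.4]
finger_gap: 0.271
gripper_force: 59.3
[ 0.56359853 -0.17120219  0.06804851] 0.2708474379110664 59.266226291656494 [-0.41585825 -0.44181172  6.35839105]
```

```bash
python3 -m handwheel '[[0,0,8,0,0,0,0],[0,0,22,0,0,0,0],[0,0,30,0,0,0,0],[6.4,48.9,0,0,0,-1.56,0],[6.4,48.9,0,0,0,-1.56,0],[6.4,48.9,0,0,0,-1.56,0],[6.4,48.9,0,0,0,-1.56,0],[6.4,48.9,0,0,0,-1.56,0],[6.4,48.9,0,0,0,-1.56,0],[6.4,48.9,0,0,0,-1.56,0]]' 60
python3 - <<'E'
from h import *
s=manip.sense();print(s['tcp_pos'],s['tool_rot'],s['finger_gap'],s['gripper_force'],s['force'])
a,c=snap('wrist','w2.png');b,ct=snap('top','t2.png')
s=manip.sense();print(s['tcp_pos'],s['tool_rot'],s['force'],s['ft_torque'])
cv2.imwrite('pics/p2.png',np.hstack([cv2.resize(a,(400,300)),cv2.resize(b[200:380,80:320],(400,300))])[:,:,::-1])
cv2.imwrite('pics/w2b.png',cv2.resize(a,(800,600))[:,:,::-1])
# predicted wall-top corners, tray
th=np.radians(-2.97);o=np.array([.5298,.1757])
P=[[*(o+[np.cos(th)*x-np.sin(th)*y,np.sin(th)*x+np.cos(th)*y]),.032] for x in(.099,-.099) for y in(.072,-.072)]
print(proj(c,P)*800/560)
E
```

```text
t: 3.9
tcp_pos: [0.6075, 0.1732, 0.1267]
tool_rot: [0.726, 0.688, -0.0, -0.0]
force: [0.8, -0.2, -2.0]
finger_gap: 0.273
gripper_force: 58.9
[0.60753248 0.17321322 0.12671663] [ 7.25683053e-01  6.88029073e-01 -2.30844892e-04 -2.18148824e-04] 0.27254727275198387 58.883103132247925 [ 0.83240796 -0.17092552 -1.98247799]
[0.60773234 0.17673638 0.12686847] [ 7.23667750e-01  6.90147482e-01  1.13008192e-03 -4.04757269e-04] [-0.2192112  -0.49648283 -2.30181268] [-0.04202941  0.01123918  0.01518063]
[[455.86103668 154.62737844]
 [448.14961394 424.23521624]
 [ 31.02757956 154.99618149]
 [ 92.18817013 424.16149498]]
```

View pics/w2b.png

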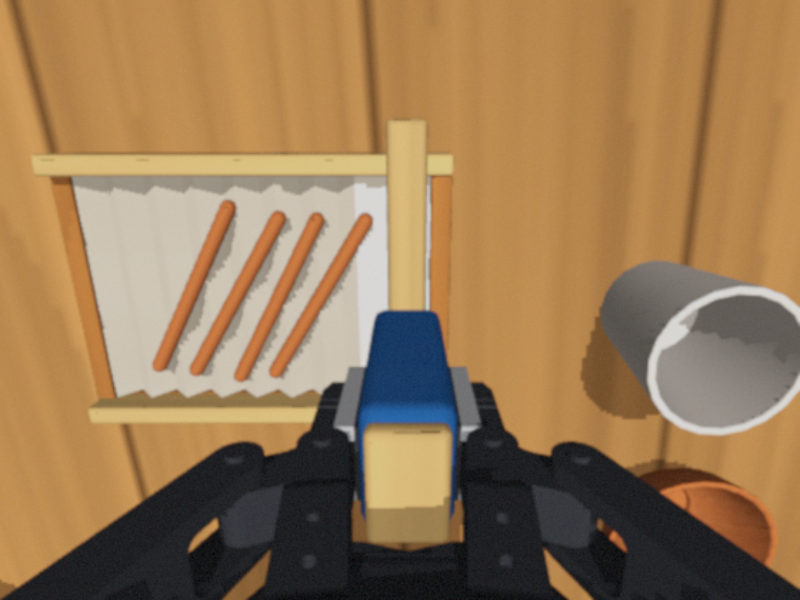

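The wall-top corners appear at (453,155), (33,155) and (91,422), within 3 px of prediction, so the tray pose holds. The bar is over the strip, clear of the rods. Next I go down to just above the walls.

```bash
python3 -m handwheel '[[0,0,-20,0,0,0,0],[0,0,-20,0,0,0,0],[0,0,-8,0,0,0,0],[0,0,-3,0,0,0,0],[0,0,0,0,0,0,0],[0,0,0,0,0,0,0],[0,0,0,0,0,0,0],[0,0,0,0,0,0,0],[0,0,0,0,0,0,0],[0,0,0,0,0,0,0]]'
cat > s.py <<'E'
from h import *
s=manip.sense();p=s['tcp_pos'];th=np.radians(-2.97);d=p[:2]-[.5298,.1757]
print('tray xy mm',((d@[np.cos(th),np.sin(th)])*1e3).round(1),((d@[-np.sin(th),np.cos(th)])*1e3).round(1),'tcp',(p*1e3).round(2),'F',s['force'].round(2),'T',s['ft_torque'].round(3),'gap',round(s['finger_gap'],3),'rot',s['tool_rot'].round(4))
E
python3 s.py
```

```text
t: 5.25
tcp_pos: [0.6079, 0.1715, 0.0758]
tool_rot: [0.725, 0.688, -0.0, -0.0]
force: [0.7, 0.2, -1.3]
finger_gap: 0.273
gripper_force: 59.0
tray xy mm 78.2 -0.2 tcp [607.86 171.46  75.82] F [ 0.69  0.24 -1.33] T [-0.001 -0.027  0.021] gap 0.273 rot [ 0.7254  0.6883 -0.     -0.    ]
```

Baseline Fz is about -1.5 N. I'll creep down.

```bash
python3 -m handwheel '[[0,0,-0.4,0,0,0,0],[0,0,-0.4,0,0,0,0],[0,0,-0.4,0,0,0,0],[0,0,-0.4,0,0,0,0],[0,0,-0.4,0,0,0,0],[0,0,-0.4,0,0,0,0],[0,0,0,0,0,0,0],[0,0,0,0,0,0,0],[0,0,0,0,0,0,0],[0,0,0,0,0,0,0]]'; python3 s.py
```

```text
t: 6.5
tcp_pos: [0.6079, 0.1714, 0.0734]
tool_rot: [0.725, 0.688, 0.0, 0.0]
force: [-0.4, -0.3, -2.2]
finger_gap: 0.274
gripper_force: 59.0
tray xy mm 78.2 -0.2 tcp [607.89 171.44  73.44] F [-0.39 -0.26 -2.17] T [ 0.007 -0.005 -0.017] gap 0.274 rot [0.7254 0.6883 0.     0.    ]
```

```bash
python3 -m handwheel '[[0,0,-0.2,0,0,0,0],[0,0,-0.2,0,0,0,0],[0,0,-0.2,0,0,0,0],[0,0,-0.2,0,0,0,0],[0,0,0,0,0,0,0],[0,0,0,0,0,0,0],[0,0,0,0,0,0,0],[0,0,0,0,0,0,0],[0,0,0,0,0,0,0],[0,0,0,0,0,0,0]]'; python3 s.py
```

```text
t: 7.75
tcp_pos: [0.6079, 0.1714, 0.0726]
tool_rot: [0.725, 0.688, 0.0, 0.0]
force: [0.3, -0.4, -1.5]
finger_gap: 0.273
gripper_force: 59.0
tray xy mm 78.2 -0.2 tcp [607.89 171.42  72.61] F [ 0.34 -0.39 -1.49] T [ 0.011 -0.004 -0.023] gap 0.273 rot [0.7255 0.6883 0.     0.    ]
```

```bash
python3 -m handwheel '[[0,0,-0.2,0,0,0,0],[0,0,-0.2,0,0,0,0],[0,0,-0.2,0,0,0,0],[0,0,0,0,0,0,0],[0,0,0,0,0,0,0],[0,0,0,0,0,0,0],[0,0,0,0,0,0,0],[0,0,0,0,0,0,0],[0,0,0,0,0,0,0],[0,0,0,0,0,0,0]]'; python3 s.py
```

```text
t: 9.0
tcp_pos: [0.6079, 0.1715, 0.072]
tool_rot: [0.725, 0.688, -0.0, -0.0]
force: [-0.4, 0.8, -1.4]
finger_gap: 0.272
gripper_force: 59.0
tray xy mm 78.2 -0.2 tcp [607.86 171.45  72.01] F [-0.36  0.8  -1.38] T [ 0.    -0.048  0.022] gap 0.272 rot [ 0.7254  0.6883 -0.     -0.    ]
```

```bash
python3 -m handwheel '[[0,0,-0.2,0,0,0,0],[0,0,-0.2,0,0,0,0],[0,0,-0.2,0,0,0,0],[0,0,0,0,0,0,0],[0,0,0,0,0,0,0],[0,0,0,0,0,0,0],[0,0,0,0,0,0,0],[0,0,0,0,0,0,0],[0,0,0,0,0,0,0],[0,0,0,0,0,0,0]]'; python3 s.py
```

```text
t: 10.25
tcp_pos: [0.6079, 0.1715, 0.0714]
tool_rot: [0.725, 0.688, 0.0, -0.0]
force: [0.2, -0.2, -0.8]
finger_gap: 0.275
gripper_force: 59.0
tray xy mm 78.2 -0.2 tcp [607.87 171.46  71.43] F [ 0.19 -0.2  -0.77] T [-0.041  0.057 -0.036] gap 0.275 rot [ 0.7254  0.6883  0.     -0.    ]
```

```bash
python3 -m handwheel '[[0,0,-0.2,0,0,0,0],[0,0,-0.2,0,0,0,0],[0,0,0,0,0,0,0],[0,0,0,0,0,0,0],[0,0,0,0,0,0,0],[0,0,0,0,0,0,0],[0,0,0,0,0,0,0],[0,0,0,0,0,0,0],[0,0,0,0,0,0,0],[0,0,0,0,0,0,0]]'; python3 s.py
```

```text
t: 11.5
tcp_pos: [0.6079, 0.1715, 0.0711]
tool_rot: [0.725, 0.688, 0.0, -0.0]
force: [-0.2, 0.3, 2.2]
finger_gap: 0.275
gripper_force: 59.3
tray xy mm 78.2 -0.2 tcp [607.89 171.47  71.06] F [-0.25  0.28  2.24] T [-0.049  0.22   0.025] gap 0.275 rot [ 0.7254  0.6883  0.     -0.    ]
```

Contact is made at about 3.7 N. I'll press a little more and begin the draw, learning the slope as I go.

```bash
python3 -m handwheel '[[0,0,-0.15,0,0,0,0],[-1,0.05,0,0,0,0,0],[-2,0.1,0,0,0,0,0],[-2,0.1,0,0,0,0,0],[-2,0.1,0,0,0,0,0],[-2,0.1,0,0,0,0,0],[-2,0.1,0,0,0,0,0],[-2,0.1,0,0,0,0,0],[0,0,0,0,0,0,0],[0,0,0,0,0,0,0]]'; python3 s.py
```

```text
t: 12.75
tcp_pos: [0.5949, 0.1721, 0.071]
tool_rot: [0.725, 0.688, 0.0, 0.0]
force: [1.5, -0.2, 3.5]
finger_gap: 0.271
gripper_force: 59.7
tray xy mm 65.2 -0.2 tcp [594.91 172.14  71.03] F [ 1.48 -0.17  3.52] T [-0.067 -0.518  0.015] gap 0.271 rot [7.254e-01 6.883e-01 1.000e-04 0.000e+00]
```

```bash
python3 -m handwheel '[[-2,0.1,-0.02,0,0,0,0],[-2,0.1,-0.02,0,0,0,0],[-2,0.1,-0.02,0,0,0,0],[-2,0.1,-0.02,0,0,0,0],[-2,0.1,0,0,0,0,0],[-2,0.1,0,0,0,0,0],[-2,0.1,0,0,0,0,0],[-2,0.1,0,0,0,0,0],[-2,0.1,0,0,0,0,0],[0,0,0,0,0,0,0]]'; python3 s.py
```

```text
t: 14.0
tcp_pos: [0.5769, 0.173, 0.071]
tool_rot: [0.725, 0.688, 0.0, 0.0]
force: [4.3, -0.8, 5.1]
finger_gap: 0.277
gripper_force: 59.9
tray xy mm 47.2 -0.2 tcp [576.93 173.03  71.  ] F [ 4.3  -0.83  5.06] T [-0.157 -0.796 -0.028] gap 0.277 rot [7.254e-01 6.883e-01 2.000e-04 1.000e-04]
```

```bash
python3 -m handwheel '[[-2,0.1,0,0,0,0,0],[-2,0.1,0,0,0,0,0],[-2,0.1,0,0,0,0,0],[-2,0.1,0,0,0,0,0],[-2,0.1,0,0,0,0,0],[-2,0.1,0,0,0,0,0],[-2,0.1,0,0,0,0,0],[-2,0.1,0,0,0,0,0],[-2,0.1,0,0,0,0,0],[-2,0.1,0,0,0,0,0]]'; python3 s.py
```

```text
t: 15.25
tcp_pos: [0.5575, 0.174, 0.0711]
tool_rot: [0.725, 0.688, 0.001, 0.001]
force: [4.8, -0.2, 5.6]
finger_gap: 0.273
gripper_force: 59.9
tray xy mm 27.8 -0.2 tcp [557.53 174.05  71.1 ] F [ 4.84 -0.22  5.65] T [-1.230e-01 -1.023e+00 -1.000e-03] gap 0.273 rot [7.255e-01 6.883e-01 7.000e-04 5.000e-04]
```

```bash
python3 -m handwheel '[[-2,0.1,0,0,0,0,0],[-2,0.1,0,0,0,0,0],[-2,0.1,0,0,0,0,0],[-2,0.1,0,0,0,0,0],[-2,0.1,0,0,0,0,0],[-2,0.1,0,0,0,0,0],[-2,0.1,0,0,0,0,0],[-2,0.1,0,0,0,0,0],[-2,0.1,0,0,0,0,0],[-2,0.1,0,0,0,0,0]]'
python3 - <<'E'
exec(open('s.py').read())
a,_=snap('wrist','w3.png');b,_=snap('scene','s3.png')
cv2.imwrite('pics/p3.png',np.vstack([cv2.resize(a[60:320,:360],(540,390)),cv2.resize(b[170:275,320:460],(540,200))])[:,:,::-1])
E
```

```text
t: 16.5
tcp_pos: [0.5377, 0.175, 0.0712]
tool_rot: [0.725, 0.688, 0.001, 0.001]
force: [4.1, 0.2, 6.5]
finger_gap: 0.271
gripper_force: 59.9
tray xy mm 7.9 -0.2 tcp [537.68 175.05  71.16] F [4.07 0.19 6.47] T [-0.191 -1.018 -0.002] gap 0.271 rot [7.254e-01 6.883e-01 8.000e-04 7.000e-04]
```

View pics/p3.png

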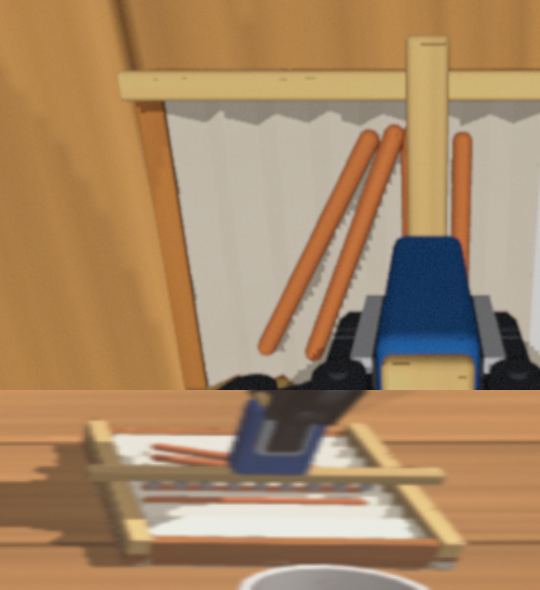

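Rod 1 has settled behind the bar at (462,200). Another rod lies under the bar at (405,170), and the last two, still ahead, are turning. The bar sits on both walls, so I continue, raising it slightly because the press is creeping up.

```bash
python3 -m handwheel '[[-2,0.1,0.01,0,0,0,0],[-2,0.1,0.01,0,0,0,0],[-2,0.1,0.01,0,0,0,0],[-2,0.1,0.01,0,0,0,0],[-2,0.1,0.01,0,0,0,0],[-2,0.1,0.01,0,0,0,0],[-2,0.1,0.01,0,0,0,0],[-2,0.1,0.01,0,0,0,0],[-2,0.1,0.01,0,0,0,0],[-2,0.1,0.01,0,0,0,0]]'; python3 s.py
```

```text
t: 17.85
tcp_pos: [0.5177, 0.176, 0.0712]
tool_rot: [0.725, 0.688, 0.001, 0.001]
force: [5.2, -0.4, 6.2]
finger_gap: 0.271
gripper_force: 60.0
tray xy mm -12.1 -0.3 tcp [517.7  176.05  71.24] F [ 5.2  -0.38  6.15] T [-0.212 -0.971  0.021] gap 0.271 rot [7.254e-01 6.883e-01 8.000e-04 7.000e-04]
```

```bash
python3 -m handwheel '[[-2,0.1,0.01,0,0,0,0],[-2,0.1,0.01,0,0,0,0],[-2,0.1,0.01,0,0,0,0],[-2,0.1,0.01,0,0,0,0],[-2,0.1,0.01,0,0,0,0],[-2,0.1,0.01,0,0,0,0],[-2,0.1,0.01,0,0,0,0],[-2,0.1,0.01,0,0,0,0],[-2,0.1,0.01,0,0,0,0],[-2,0.1,0.01,0,0,0,0]]'; python3 s.py
```

```text
t: 19.1
tcp_pos: [0.4978, 0.1771, 0.0713]
tool_rot: [0.725, 0.688, 0.001, 0.001]
force: [5.7, -0.9, 5.1]
finger_gap: 0.275
gripper_force: 60.0
tray xy mm -32.1 -0.3 tcp [497.76 177.08  71.33] F [ 5.66 -0.88  5.14] T [-0.186 -1.057 -0.027] gap 0.275 rot [7.254e-01 6.883e-01 9.000e-04 7.000e-04]
```

```bash
python3 -m handwheel '[[-2,0.1,0,0,0,0,0],[-2,0.1,0,0,0,0,0],[-2,0.1,0,0,0,0,0],[-2,0.1,0,0,0,0,0],[-2,0.1,0,0,0,0,0],[-2,0.1,0,0,0,0,0],[-2,0.1,0,0,0,0,0],[-2,0.1,0,0,0,0,0],[-2,0.1,0,0,0,0,0],[-2,0.1,0,0,0,0,0]]'; python3 s.py
```

```text
t: 20.35
tcp_pos: [0.478, 0.1781, 0.0714]
tool_rot: [0.725, 0.688, 0.001, 0.001]
force: [5.2, -0.4, 6.3]
finger_gap: 0.274
gripper_force: 60.0
tray xy mm -51.9 -0.3 tcp [478.   178.08  71.39] F [ 5.17 -0.4   6.32] T [-0.235 -1.08  -0.053] gap 0.274 rot [0.7254 0.6883 0.0011 0.0008]
```

```bash
python3 -m handwheel '[[-2,0.1,0,0,0,0,0],[-2,0.1,0,0,0,0,0],[-2,0.1,0,0,0,0,0],[-2,0.1,0.01,0,0,0,0],[-2,0.1,0.01,0,0,0,0],[-2,0.1,0.01,0,0,0,0],[-2,0.1,0.01,0,0,0,0],[-2,0.1,0.01,0,0,0,0],[-2,0.1,0.01,0,0,0,0],[-2,0.1,0.01,0,0,0,0]]'; python3 s.py
```

```text
t: 21.6
tcp_pos: [0.458, 0.1791, 0.0715]
tool_rot: [0.725, 0.688, 0.001, 0.001]
force: [5.9, 0.0, 5.6]
finger_gap: 0.277
gripper_force: 60.0
tray xy mm -71.8 -0.3 tcp [458.04 179.11  71.45] F [5.89 0.04 5.59] T [-0.172 -1.121 -0.012] gap 0.277 rot [0.7255 0.6883 0.0011 0.0008]
```

```bash
python3 -m handwheel '[[-2,0.1,0,0,0,0,0],[-2,0.1,0,0,0,0,0],[-2,0.1,0,0,0,0,0],[-2,0.1,0,0,0,0,0],[-1.5,0.1,0,0,0,0,0],[0,0,0,0,0,0,0],[0,0,0,0,0,0,0],[0,0,0,0,0,0,0],[0,0,0,0,0,0,0],[0,0,0,0,0,0,0]]'
python3 - <<'E'
exec(open('s.py').read())
a,_=snap('wrist','w4.png');b,_=snap('scene','s4.png')
cv2.imwrite('pics/p4.png',np.vstack([cv2.resize(a,(520,390)),cv2.resize(b[170:275,320:460],(520,200))])[:,:,::-1])
E
```

```text
t: 22.85
tcp_pos: [0.4484, 0.1796, 0.0714]
tool_rot: [0.725, 0.688, 0.001, 0.001]
force: [5.9, 0.9, 6.6]
finger_gap: 0.275
gripper_force: 60.1
tray xy mm -81.5 -0.3 tcp [448.37 179.62  71.42] F [5.85 0.89 6.58] T [-0.196 -1.061 -0.029] gap 0.275 rot [7.254e-01 6.883e-01 1.000e-03 7.000e-04]
```

View pics/p4.png

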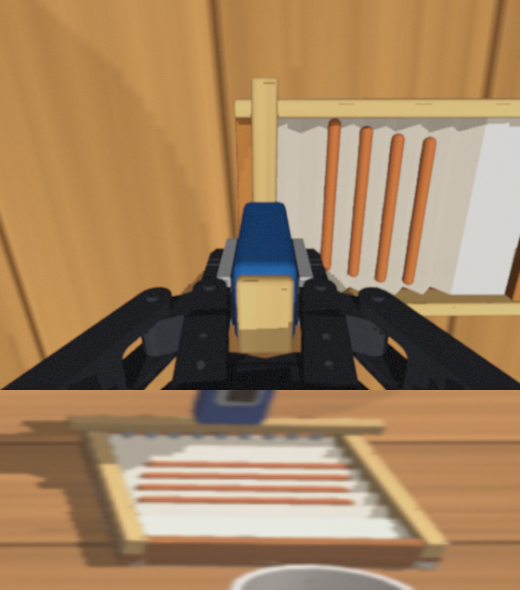

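All four rods lie parallel in separate grooves, at about x = 330, 360, 390 and 420 in the wrist view. I'll lift the rake and carry it back over the stand.

```bash
python3 -m handwheel '[[0,0,8,0,0,0,0],[0,0,22,0,0,0,0],[0,0,26,0,0,0,0],[16.5,-50.1,0,0,0,1.56,0],[16.5,-50.1,0,0,0,1.56,0],[16.5,-50.1,0,0,0,1.56,0],[16.5,-50.1,0,0,0,1.56,0],[16.5,-50.1,0,0,0,1.56,0],[16.5,-50.1,0,0,0,1.56,0],[16.2,-49.8,0,0,0,1.56,0]]' && python3 -m handwheel '[[0,0,-6,0,0,0,0],[0,0,-6,0,0,0,0],[0,0,0,0,0,0,0],[0,0,0,0,0,0,0],[0,0,0,0,0,0,0],[0,0,0,0,0,0,0],[0,0,0,0,0,0,0],[0,0,0,0,0,0,0],[0,0,0,0,0,0,0],[0,0,0,0,0,0,0]]'
python3 - <<'E'
exec(open('s.py').read())
a,_=snap('wrist','w5.png');b,_=snap('top','t5.png')
cv2.imwrite('pics/p5.png',np.vstack([cv2.resize(a[60:300,160:400],(400,400),interpolation=2)[:,:400],cv2.resize(b[240:315,310:460],(400,200),interpolation=2)])[:,:,::-1])
t=cv2.resize(b[230:370,105:225],(400,467),interpolation=2)
cv2.imwrite('pics/p5.png',np.hstack([cv2.imread('pics/p5.png'),cv2.copyMakeBorder(t[:,:,::-1],0,133,0,0,0)]))
E
```

```text
t: 24.2
tcp_pos: [0.5591, -0.1702, 0.1252]
tool_rot: [0.656, 0.754, -0.001, -0.005]
force: [1.4, 0.3, -2.3]
finger_gap: 0.274
gripper_force: 59.0
t: 25.45
tcp_pos: [0.5625, -0.1709, 0.115]
tool_rot: [0.657, 0.754, -0.0, -0.0]
force: [0.1, 0.0, -1.5]
finger_gap: 0.275
gripper_force: 59.0
tray xy mm 50.7 -344.5 tcp [ 562.54 -170.94  115.03] F [ 0.14  0.03 -1.54] T [-0.019 -0.03  -0.016] gap 0.275 rot [ 0.6567  0.7542 -0.     -0.    ]
```

View pics/p5.png

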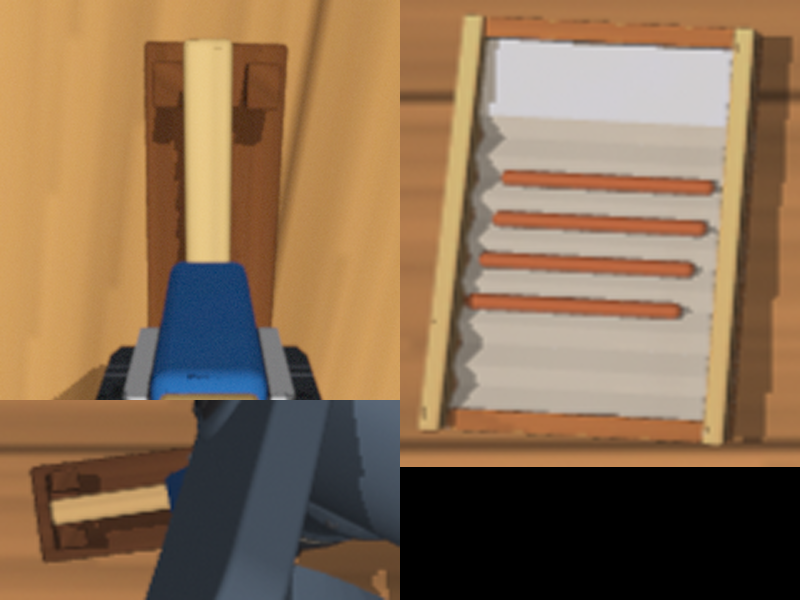

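The rods lie in four neighbouring grooves, evenly spaced. The bar is centred over the notches, so I'll lower it.

```bash
python3 -m handwheel '[[0.5,0,-8,0,0,0,0],[0.5,0,-12,0,0,0,0],[0,0,-12,0,0,0,0],[0,0,-8,0,0,0,0],[0,0,-2,0,0,0,0],[0,0,-1,0,0,0,0],[0,0,-1,0,0,0,0],[0,0,-1,0,0,0,0],[0,0,0,0,0,0,0],[0,0,0,0,0,0,0]]'; python3 s.py
```

```text
t: 26.8
tcp_pos: [0.5636, -0.171, 0.0702]
tool_rot: [0.657, 0.754, 0.0, 0.0]
force: [-0.3, -0.0, -1.6]
finger_gap: 0.274
gripper_force: 59.0
tray xy mm 51.8 -344.4 tcp [ 563.64 -170.96   70.18] F [-0.33 -0.04 -1.6 ] T [ 0.006 -0.072  0.027] gap 0.274 rot [6.567e-01 7.542e-01 0.000e+00 1.000e-04]
```

```bash
python3 -m handwheel '[[0,0,-0.5,0,0,0,0],[0,0,-0.5,0,0,0,0],[0,0,-0.4,0,0,0,0],[0,0,-0.3,0,0,0,0],[0,0,-0.2,0,0,0,0],[0,0,-0.2,0,0,0,0],[0,0,0,0,0,0,0],[0,0,0,0,0,0,0],[0,0,0,0,0,0,0],[0,0,0,0,0,0,0]]'; python3 s.py
```

```text
t: 28.05
tcp_pos: [0.5635, -0.1708, 0.0681]
tool_rot: [0.657, 0.754, 0.0, -0.0]
force: [-1.1, 0.7, 2.4]
finger_gap: 0.273
gripper_force: 59.2
tray xy mm 51.7 -344.3 tcp [ 563.55 -170.84   68.1 ] F [-1.11  0.67  2.37] T [ 0.061  0.117 -0.026] gap 0.273 rot [ 0.6566  0.7542  0.     -0.    ]
```

The rake is seated. I'll release it and withdraw straight up.

```bash
python3 -m handwheel '[[0,0,0,0,0,0,0.35],[0,0,0,0,0,0,0.5],[0,0,0,0,0,0,0.8],[0,0,0,0,0,0,1],[0,0,0,0,0,0,1],[0,0,10,0,0,0,1],[0,0,30,0,0,0,1],[0,0,40,0,0,0,1],[0,0,40,0,0,0,1],[0,0,30,0,0,0,1]]'
python3 - <<'E'
exec(open('s.py').read())
a,_=snap('wrist','w6.png');b,_=snap('scene','s6.png')
cv2.imwrite('pics/p6.png',np.vstack([cv2.resize(a,(480,360)),cv2.resize(b[150:330,120:460],(480,240))])[:,:,::-1])
E
```

```text
t: 29.3
tcp_pos: [0.564, -0.1711, 0.2207]
tool_rot: [0.657, 0.754, 0.0, 0.001]
force: [1.1, 0.2, 0.5]
finger_gap: 0.997
gripper_force: 0.0
tray xy mm 52.1 -344.5 tcp [ 564.01 -171.09  220.66] F [1.09 0.16 0.52] T [-0.038 -0.035  0.042] gap 0.997 rot [6.566e-01 7.542e-01 3.000e-04 1.300e-03]
```

View pics/p6.png

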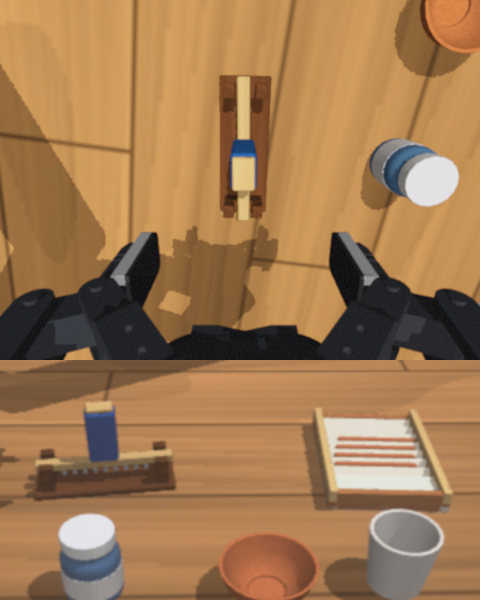

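The rake stands upright in its notches at (243,150), the rods are in their grooves, and the bystanders look undisturbed. I'll hand the job in.

```bash
python3 -c "
from h import *
print(manip.sign_off())"
```

```text
the job is handed in; nothing more can be done
None
```

The job is handed in at about 29 s: all four rods lie in separate grooves, the press readings stayed at about 8 N or less, the rake is upright in its stand, and the cup, jar and bowl were not touched.

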